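Zero the bench stop and set it two turns open

TASK

Take the setting block out of the gap of the bench stop and stand it fully down in its own slot of the wooden rack (the middle-sized slot, marked with two dots like the block), and let go of it. Then take the upright handle of the handwheel, wind it clockwise (seen from above) until the carriage is hard against its stop, and back off exactly two full turns anticlockwise. Finish while still gripping the handle there, to keep the setting from creeping, and leave everything else on the bench where it is.

Things in the scene. Friction and masses are not known exactly. Their poses are not given: they have to be found in the camera images.
- block_mid: Middle setting block: steel bar 30 x 16 x 65 mm (its x, y, z), about 0.24 kg, two dots on its upper end. Starts upright on the bench stop's base plate, in the gap between carriage and stop, its 16 mm thickness along the gap; the jaws reach only 22 mm up its sides, so its upper 43 mm can be gripped across the thickness. Origin: centre of underside, z up. Same when turned half a turn about z.
- slot_mid: The middle block's own slot: fixed wooden holder 48 x 54 x 28 mm (x, y, z) on the rack board. Pocket in its top 33 mm along x, 19 mm along y, 22 mm deep, 2 mm chamfer; metal plate with two dots at its -y edge. Origin: centre of underside, 8 mm above the table. Three holders stand side by side along x, 52 mm apart, in any order: the others take a 10 mm (filled) and a 24 mm block (empty).
- slot_mid_floor (a point): Centre of the floor of that pocket, 14 mm above the table; the seated block's underside centre belongs here. Axes as slot_mid.
- stop_unit: The fixed bench stop: base plate 100 x 250 x 12 mm (local y -45 to 205 mm), gearbox 66 x 66 mm, 72 mm high under the handwheel, a screw driving an aluminium carriage (78 mm wide, top 34 mm above the table) along local y, and the fixed steel stop, as high, its face at local y = 165 mm. Origin: on the wheel axis, at table height; y points from wheel to stop.
- wheel_center (a point): On the upright axis of the handwheel, in the plane of its rim, 86 mm above the table. Rim: 100 mm mean diameter, 12 mm thick bar, three spokes.
- handle: The handwheel's handle: an upright black cylinder, 24 mm diameter, 48 mm tall, 50 mm from the wheel's axis; it spins freely on its pin, so the gripper need not turn while cranking round. Origin: centre of its lower end, 98 mm above the table; its top is 146 mm above the table.
- wheel (a joint): Handwheel angle, rad: 0 = carriage hard against the stop (no further clockwise), growing anticlockwise seen from above as the carriage backs away, 30 mm per turn, up to 15.71. Two turns open = 12.57. At 0 the handle lies along the unit's local +x from the axis. It stays where left; turning takes about 2 N at the handle; the stop feels rigid.
- carriage_face (a point): Middle of the upper edge of the carriage's face that meets the stop, 34 mm above the table.
- stop_face (a point): Middle of the upper edge of the fixed stop's face, 34 mm above the table. Its distance from carriage_face is the gap: 0 when closed, 60 mm at two turns.
- block_thin: Bystander: setting block 30 x 10 x 65 mm standing in its slot in the rack, its top 79 mm above the table. Origin: centre of its underside.
- block_thick: Bystander: setting block 65 x 30 x 24 mm lying on the bench. Origin: centre of its underside.
- offcut: Bystander: wood offcut 110 x 50 x 22 mm on the bench. Origin: centre of its underside.
- screw_jar: Bystander: glass jar, 64 mm diameter, 85 mm tall. Origin: centre of its underside.
- glue_bottle: Bystander: white bottle, 60 mm diameter, 170 mm tall. Origin: centre of its underside.
- screwdriver: Bystander: screwdriver with black handle lying on the bench along its x. Origin: its middle, at the underside.
- sanding_block: Bystander: cork sanding block 110 x 65 x 32 mm. Origin: centre of its underside.
- cap_tin: Bystander: small aluminium tin, 36 mm diameter, 30 mm tall. Origin: centre of its underside.
There are look-alikes about, which are no part of the job. Leave any red look-alike of the block_mid alone.

How it is judged:
On the way, in this order (a step that is already met when the one before it is completed fails the run):
1. the middle setting block stands fully down in its own slot, let go (horizontal distance between block_mid and slot_mid_floor below 0.005 m and z of block_mid in the frame of slot_mid_floor between -0.003 and 0.003 m and angle between block_mid's own z axis and vertical below 0.12 rad and contact force between the fingers and block_mid below 0.2 N), for 0.2 s.
2. the handwheel is closed hard to its stop (value of joint wheel below 0.08 rad), for 0.1 s.
At the end, for the whole second after the job is handed in: Block seated first, wheel closed next; at the end the wheel stands still at 12.57 rad (within 0.26 rad, 15 degrees), fingers gripping the handle (over 4 N), and the middle block is upright in its own slot, within 5 mm of its centre, down within 3 mm, untouched by the fingers (all of step 1 and value of joint wheel between 12.306 and 12.826 rad and velocity of joint wheel between -0.1 and 0.1 rad/s and contact force between the fingers and handle above 4 N); the arm keeps its last pose, push and grip.
It fails at once if another thing on the bench (other setting blocks, offcut, jar, bottle, screwdriver, sanding block, tin) is moved more than 30 mm (distance of any of block_thin, block_thick, offcut, screw_jar, glue_bottle, screwdriver, sanding_block, cap_tin from where it was at the start of the episode above 0.03 m).
It also fails if it takes over 72 s, if anything falls off the work surface, if the arm or the gripper's body presses on something with over 40 N, if the wrist force passes 120 N, or if a joint passes its speed limit or range.

ROBOT

A 6-joint arm with a two-finger parallel gripper is mounted at the origin on the work surface. World frame = base frame: x ahead of the robot, y to its left, z up, the work surface at z = 0. Lengths are in m, angles in rad, forces in N, time in s.
With the tool pointing down it reaches from about 0.275 to 0.75 m from the base axis. Payload 10.2 kg.
Tool frame: the origin (TCP) lies midway between the tips of the shut fingers; the grasp point (between the pads) lies 19 mm behind it (env.hold_point_z is the distance from the TCP to the grasp point, in m); x points along the fingers, z is the direction in which the jaws open and shut, and the axes are right-handed (so a half turn about x gives the same grasp; the last joint's range is limited). The gripper opens to 85 mm and grips with 20 to 120 N. Pads are 22 mm wide; open, the fingers measure 114 mm over their backs; the gripper's body (76 mm by 85 mm) begins 54 mm behind the grasp point. The pads swing forward as they close: fully open they stand 13 mm farther back than shut.
Start: joints at [-1.42, 0.313, 1.498, -0, 1.331, -0.223], TCP at [0.192, -0.489, 0.231] pointing down, gripper open.
Joint ranges: [-2.94, 2.94], [-0.97, 2.17], [0.19, 2.56], [-1.23, 4.37], [0.02, 3.11], [-2.88, 2.88]. Speed limits (rad/s): [2.39, 2.39, 3.01, 3.14, 3.14, 3.14].

INTERFACE

Orientations are given as a unit quaternion [x, y, z, w].
In Python, from bench import env, kinematics, monitor, eyes, job gives the robot as it stands. The module is installed in compiled form; this text tells all that it offers. Calls block until the motion is done:
- env.reach(position, orientation): joint-space move of the TCP to a pose.
- env.movel(position, velocity=0.15, frame=None, guard=None): straight line of the TCP; frame=None keeps the orientation; velocity is the mean speed in m/s. With guard (N) it stops when the force on the tool has changed by that much, and returns True; else False.
- env.set_joints(angles): joint-space move.
- env.release() and env.close_gripper(effort=None): open the fingers fully, or close them until they stop; effort is the grip in N (None keeps the last).
- env.hold(seconds).
- kinematics.ik(position, orientation): joint angles nearest the present ones, or None.
- monitor.sense(): the state.
- eyes.grab_frame(name): name is "scene" or "side" or "wrist"; returns a dict with "frame" (400x640x3 uint8, red, green, blue), "mtx" (3x3 intrinsics, pixels), "view" (4x4, takes a point from world to camera coordinates). Camera axes: x right, y down, z forward; pixel columns grow to the right and rows downward; lengths in m; the calibration is good to about 2 mm. A picture is of the moment at which its call begins. There is no depth.
A pose or a line that the arm cannot do raises env.MotionError and nothing moves.
- job.hand_in(): hands the job in, once; it reports no verdict.
The state is a dict: "clock": time; "joints": joint angles; "qvel": joint speeds; "joint_efforts": joint torques, N m; "position": TCP position; "ee_rot": TCP orientation; "contact_force": force on the tool from outside, world axes, zero at the start; "ft_torque": the same for the moment, N m; "finger_gap": opening from 0.0 (shut) to 1.0 (fully open).
Only numpy, scipy, OpenCV 4.12 (cv2) and the standard library are available. Lean on these libraries where they do the work, as an engineer would, in place of code of your own. Each camera call takes 0.05 s, during which the arm holds its last target.

## Working session

There is one attempt and no reset: what is moved stays moved. The work goes in short steps, each a Python script; the robot and the scene stay as the last script left them, time stands still between calls to the robot, and variables do not carry over. Pictures are saved under pics/ and viewed, and the job is handed in when it is done.

```bash
mkdir -p pics
cat > h.py <<'E'
import numpy as np, cv2
from bench import env, kinematics, monitor, eyes, job
def snap(n,fn=None):
    d=eyes.grab_frame(n)
    if fn:
        cv2.imwrite('pics/'+fn+'.png',cv2.cvtColor(d['frame'],cv2.COLOR_RGB2BGR))
        np.savez('pics/'+fn+'.npz',mtx=d['mtx'],view=d['view'],frame=d['frame'])
    return d
def ray(d,uv):
    V=np.array(d['view']);K=np.array(d['mtx'])
    r=V[:3,:3].T@(np.linalg.inv(K)@np.array([uv[0],uv[1],1.]))
    return -V[:3,:3].T@V[:3,3], r/np.linalg.norm(r)
def onz(d,uv,z):
    o,r=ray(d,uv); return o+r*(z-o[2])/r[2]
def proj(d,p):
    V=np.array(d['view']);K=np.array(d['mtx'])
    c=V[:3,:3]@np.array(p)+V[:3,3]; q=K@c; return q[:2]/q[2]
def tri(obs):
    A=np.zeros((3,3));b=np.zeros(3)
    for d,uv in obs:
        o,r=ray(d,uv);P=np.eye(3)-np.outer(r,r);A+=P;b+=P@o
    p=np.linalg.solve(A,b)
    res=[np.round(proj(d,p)-np.array(uv),1).tolist() for d,uv in obs]
    return p,res
def load(fn): return dict(np.load('pics/'+fn+'.npz'))
def crop(fn,x0,x1,y0,y1,s,out):
    im=cv2.imread('pics/'+fn+'.png')[y0:y1,x0:x1]
    cv2.imwrite('pics/'+out+'.png',cv2.resize(im,None,fx=s,fy=s,interpolation=cv2.INTER_CUBIC))
def st():
    s=monitor.sense(); print('t',round(s['clock'],2),'p',np.round(s['position'],4),'F',np.round(s['contact_force'],1),'gap',round(s['finger_gap'],3)); return s
E
python3 - <<'E'
from h import *
for n in('scene','side','wrist'):
    d=snap(n,n+'0'); print(n,np.round(ray(d,(320,200)),3).tolist(), d['mtx'][0])
s=st(); print(s['ee_rot'],env.hold_point_z)
E
```

```text
scene [[1.394, -0.445, 0.738], [-0.72, 0.353, -0.597]] [406.2903075   0.        313.5217769]
side [[0.524, 0.688, 0.706], [0.052, -0.779, -0.625]] [403.30459689   0.         317.52205945]
wrist [[0.253, -0.465, 0.373], [-0.235, -0.08, -0.969]] [351.72385225   0.         323.69558789]
t 0.15 p [ 0.1917 -0.4886  0.2309] F [-1.   0.1 -0.8] gap 0.998
[ 0.39864381  0.58441517 -0.39813652  0.58397717] 0.0187
```

View pics/scene0.png

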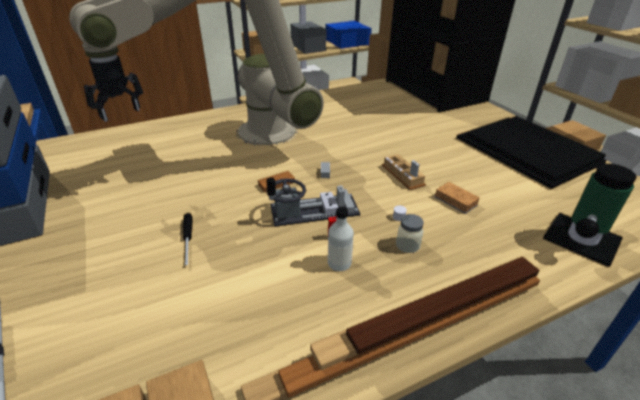

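View pics/side0.png

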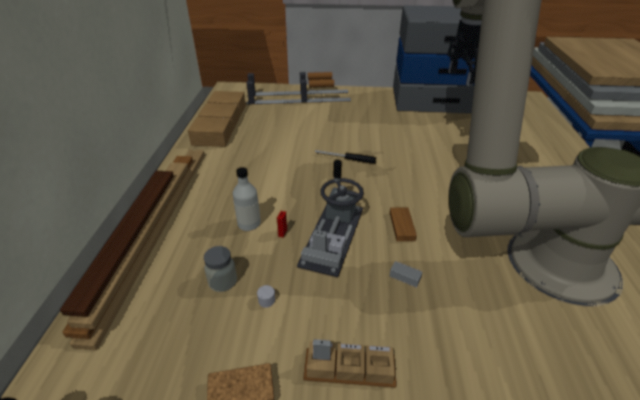

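View pics/wrist0.png

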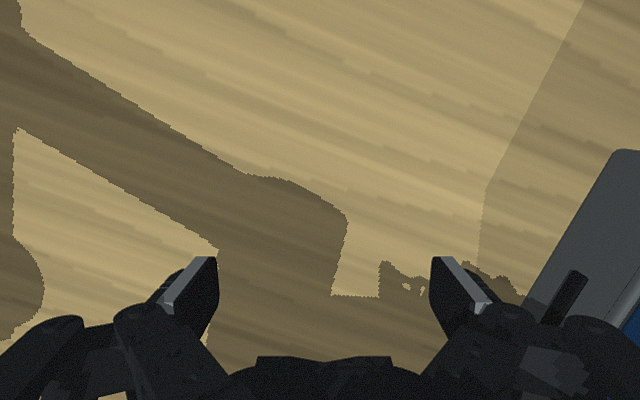

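The scene view shows the bench stop at about (315,205), the rack at (404,172) and the bottle at (340,240). In the side view the stop is at (335,225), the rack at (350,362) and a red look-alike at (282,223).

Run:
```python
from h import *
crop('side0',270,430,150,290,5,'c_side_stop')
crop('side0',290,410,320,400,6,'c_side_rack')
crop('scene0',250,450,140,260,4,'c_scene')
d=load('side0')
for n,uv,z in [('handle top',(337,162),.146),('wheel c',(342,192),.086),('plate near end',(320,268),.012),('blk?',(323,237),.077),('rack mid',(350,362),.036)]:
    print(n,np.round(onz(d,uv,z),3))
```

```text
handle top [ 0.539 -0.167  0.146]
wheel c [ 0.523 -0.122  0.086]
plate near end [0.565 0.069 0.012]
blk? [0.561 0.035 0.077]
rack mid [0.495 0.306 0.036]
```

View pics/c_side_stop.png

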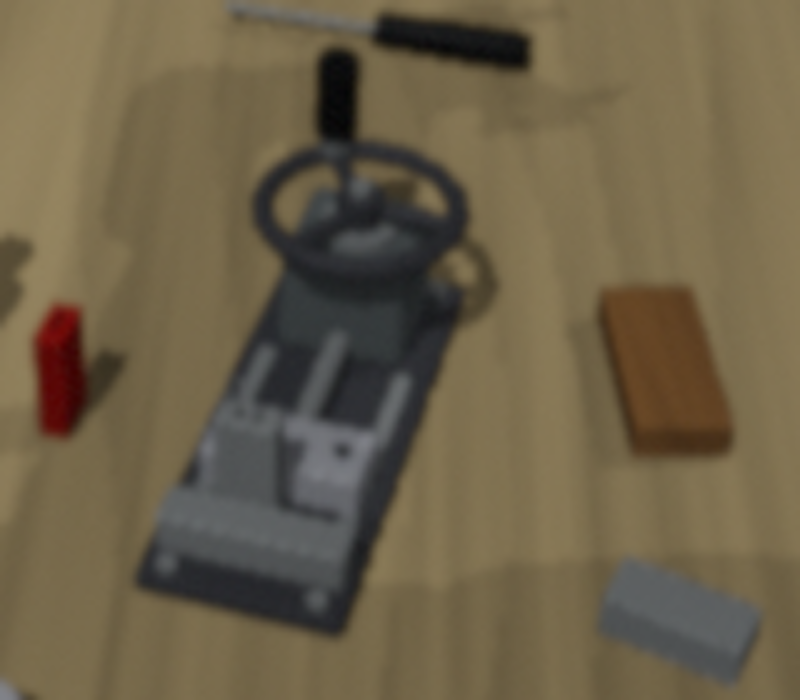

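View pics/c_side_rack.png

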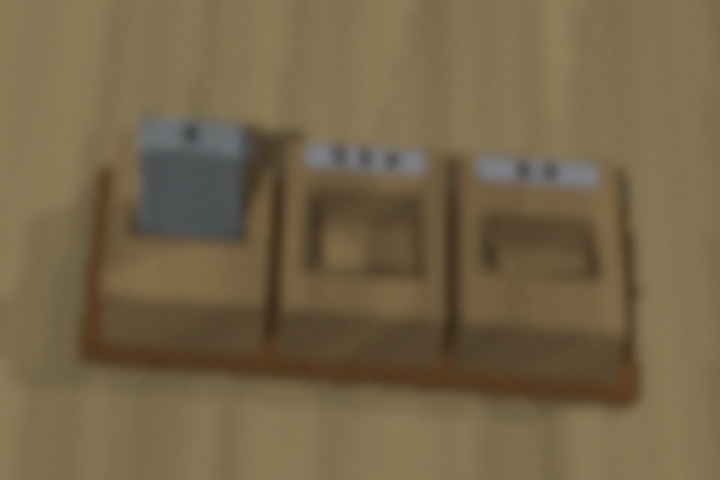

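View pics/c_scene.png

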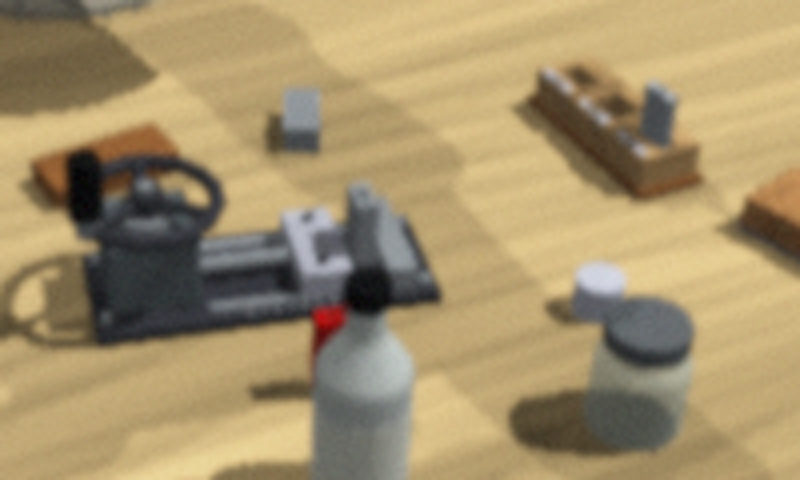

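Candidates for block_mid: the grey upright bar in the gap at side (323,237), the red look-alike at side (282,223), the grey one-dot bar in the rack at side (321,350), and the grey bar lying at side (405,273). The grey upright in the gap fits, since it stands between carriage and stop. Candidate slots are the three-dot one at (350,355) and the two-dot one at (379,355), and the two-dot slot is the right one. I'll confirm both close up with the wrist camera.

```bash
cat >> h.py <<'E'
from scipy.spatial.transform import Rotation as Ro
def down(yaw):  # tool z (jaw axis) at yaw
    z=np.array([np.cos(yaw),np.sin(yaw),0]);x=np.array([0,0,-1.]);y=np.cross(z,x)
    return Ro.from_matrix(np.c_[x,y,z]).as_quat()
E
python3 - <<'E'
from h import *
s=monitor.sense();R=Ro.from_quat(s['ee_rot']).as_matrix();print(np.round(R,3))
d=load('wrist0');o,r=ray(d,(320,200));print('cam off tool',np.round(R.T@(o-s['position']),3),np.round(R.T@r,3), 'cam down axis', np.round(R.T@d['view'][1,:3],3))
for yaw in (77.6,-102.4):
  for p in ([.5,-.03,.30],[.555,.03,.1],[.52,.3,.1],[.54,-.17,.13]):
    q=kinematics.ik(p,down(np.radians(yaw)));print(yaw,p,None if q is None else np.round(q,2))
E
```

```text
[[-0.     0.931  0.365]
 [ 0.001  0.365 -0.931]
 [-1.     0.    -0.001]]
cam off tool [-0.142  0.066  0.   ] [ 0.969 -0.249 -0.011] cam down axis [-0.259 -0.966  0.   ]
77.6 [0.5, -0.03, 0.3] [-0.29  0.22  1.44 -0.    1.48 -1.65]
77.6 [0.555, 0.03, 0.1] [-0.16  0.51  1.57 -0.    1.06 -1.51]
77.6 [0.52, 0.3, 0.1] [ 0.33  0.6   1.42 -0.    1.12 -1.03]
77.6 [0.54, -0.17, 0.13] [-0.51  0.5   1.51 -0.    1.14 -1.87]
-102.4 [0.5, -0.03, 0.3] [-0.29  0.22  1.44 -0.    1.48  1.49]
-102.4 [0.555, 0.03, 0.1] [-0.16  0.51  1.57 -0.    1.06  1.63]
-102.4 [0.52, 0.3, 0.1] [ 0.33  0.6   1.42 -0.    1.12  2.12]
-102.4 [0.54, -0.17, 0.13] [-0.51  0.5   1.51 -0.    1.14  1.28]
```

Run:
```python
from h import *
q=down(np.radians(77.6))
env.reach([.50,-.03,.27],q); st(); snap('wrist','w1')
env.reach([.52,.02,.24],q); st(); snap('wrist','w2')
```

```text
t 2.15 p [ 0.5    -0.0307  0.2699] F [-0.7 -0.4 -0.1] gap 1.001
t 2.56 p [0.52   0.0202 0.2394] F [-0.2 -0.3  0.2] gap 1.002
```

View pics/w1.png

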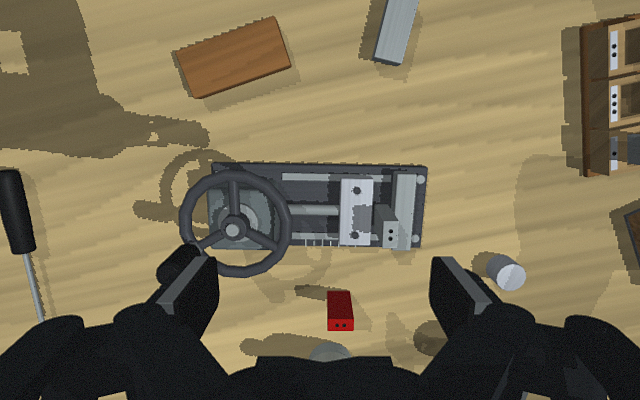

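View pics/w2.png

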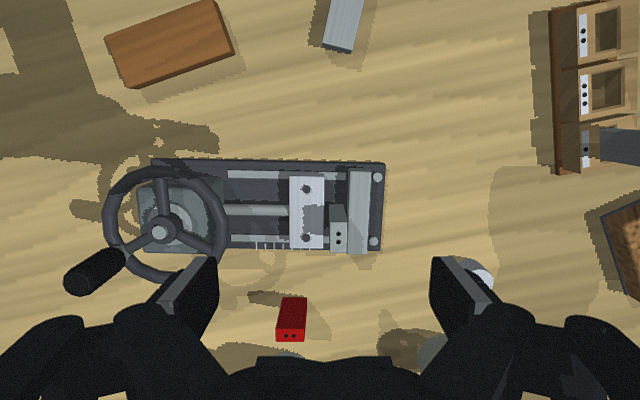

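The wrist views confirm it: the grey two-dot bar in the gap (w1 (390,230), w2 (339,232)) is block_mid, and red (340,310) is the look-alike. The two-dot slot is at w2 (605,32).

Run:
```python
from h import *
crop('w1',330,430,150,260,7,'c1')
crop('w2',280,390,150,260,7,'c2')
crop('w2',540,640,0,180,3.3,'c3')
```

```text
(no output)
```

View pics/c1.png

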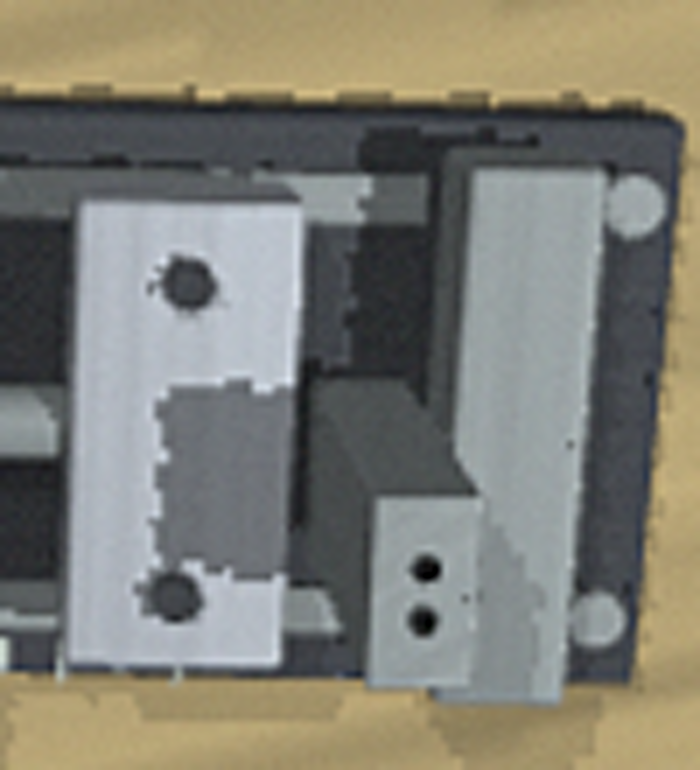

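View pics/c2.png

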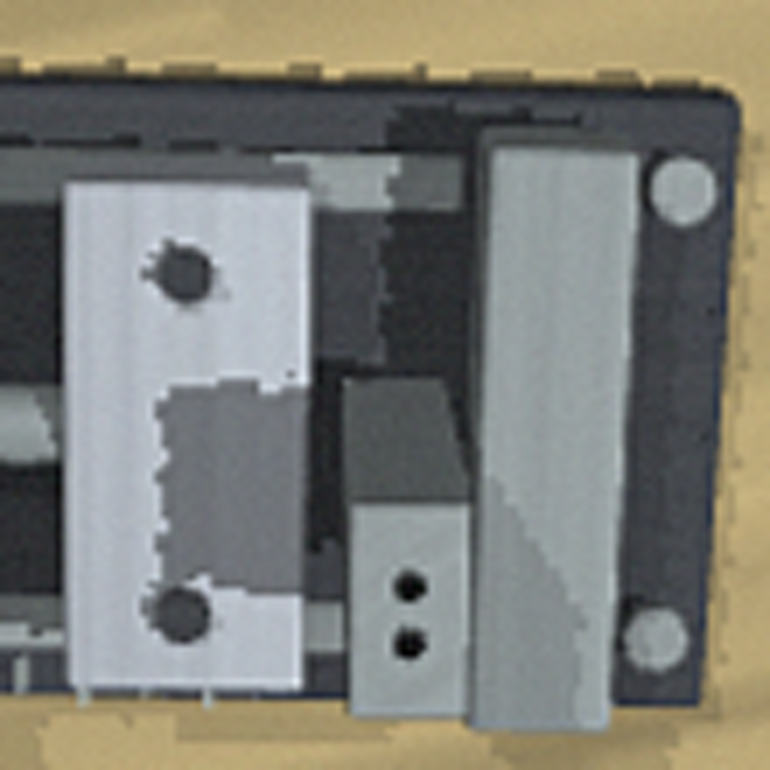

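View pics/c3.png

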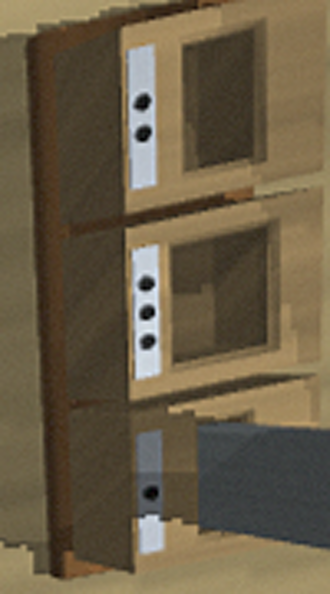

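```bash
cat > m1.py <<'E'
from h import *
a=load('w1');b=load('w2')
def c(x,y,x0,y0,s=7): return ((x+.5)/s-.5+x0,(y+.5)/s-.5+y0)
S={'block':([(373,495),(484,497),(470,688),(366,686)],[(350,502),(470,503),(465,716),(350,714)]),
'car':([(78,200),(305,203),(282,665),(66,665)],[(65,182),(312,188),(302,690),(65,690)]),
'stop':([(470,168),(605,170),(563,702),(437,697)],[(490,150),(638,153),(610,730),(470,728)])}
for k,(p,q) in S.items():
    P=[]
    for u,v in zip(p,q):
        x,r=tri([(a,c(*u,330,150)),(b,c(*v,280,150))]);P.append(x);print(k,np.round(x*1000,1),r)
    P=np.array(P);e=(P[3]+P[2]-P[0]-P[1])/2;f=(P[1]+P[2]-P[0]-P[3])/2
    print(' ctr',np.round(P.mean(0)*1e3,1),'len',np.linalg.norm(e),np.degrees(np.arctan2(e[1],e[0])),'wid',np.linalg.norm(f),np.degrees(np.arctan2(f[1],f[0])))
    z={'block':.077,'car':.034,'stop':.034}[k]
    for d,l,x0 in((a,p,330),(b,q,280)): print('  onz',[np.round(onz(d,c(*u,x0,150),z)[:2]*1e3,1).tolist() for u in l])
E
python3 m1.py
```

```text
block [554.4  18.5  75.1] [[-0.0, -0.2], [0.0, 0.2]]
block [557.5  33.7  76.7] [[-0.0, -0.3], [0.0, 0.3]]
block [587.   27.2  74.7] [[-0.0, -0.0], [0.0, 0.0]]
block [583.1  12.3  75.5] [[-0.0, -0.0], [0.0, 0.0]]
 ctr [570.5  22.9  75.5] len 0.029815887981993135 -12.254449869700544 wid 0.015483564834948291 76.99417152835981
  onz [[554.0, 18.2], [557.7, 33.6], [586.1, 26.9], [582.5, 12.2]]
  onz [[553.6, 18.6], [557.1, 33.8], [586.0, 27.3], [582.5, 12.4]]
car [512.2 -13.8  30.8] [[0.0, -0.0], [-0.0, 0.0]]
car [520.5  20.8  31. ] [[-0.0, 0.1], [0.0, -0.1]]
car [594.8   3.   33.7] [[0.0, 0.1], [-0.0, -0.1]]
car [586.2 -31.5  36.3] [[0.0, 0.1], [-0.0, -0.1]]
 ctr [553.4  -5.4  32.9] len 0.07639425766150415 -13.436298356192966 wid 0.03563411663886082 76.2358520966271
  onz [[511.6, -13.9], [519.7, 20.6], [594.6, 3.0], [586.9, -31.5]]
  onz [[511.6, -13.4], [520.0, 20.9], [594.8, 3.0], [587.2, -31.9]]
stop [520.5  47.   31.4] [[-0.0, 0.1], [0.0, -0.1]]
stop [525.6  67.8  30.4] [[-0.0, 0.1], [0.0, -0.1]]
stop [612.2  47.4  31.5] [[0.0, 0.1], [-0.0, -0.1]]
stop [605.3  26.7  35.6] [[0.0, 0.3], [-0.0, -0.3]]
 ctr [565.9  47.2  32.2] len 0.08813390244317425 -13.342794257958435 wid 0.02175383690905457 73.80862272389854
  onz [[519.8, 46.6], [524.6, 67.0], [611.0, 47.0], [605.6, 26.9]]
  onz [[520.1, 46.9], [525.0, 67.4], [611.2, 47.3], [606.3, 26.6]]
```

Run:
```python
from h import *
b=load('w2')
c=lambda x,y:((x+.5)/3.3-.5+540,(y+.5)/3.3-.5)
for p in [(143,102),(143,134),(147,284),(148,342),(152,493)]: print(np.round(onz(b,c(*p),.036)*1e3,1))
for p in [(183,45),(265,25),(265,160),(187,172)]: print('pocket',np.round(onz(b,c(*p),.036)*1e3,1))
d=load('side0')
print('bottle',onz(d,(247,224),0),'cap',onz(d,(242,172),.17), 'jar',onz(d,(218,255),.085))
```

```text
[439.6 276.4  36. ]
[447.7 276.2  36. ]
[487.7 276.2  36. ]
[503.8 276.   36. ]
[547.7 276.   36. ]
pocket [427.6 287.3  36. ]
pocket [427.4 308.9  36. ]
pocket [461.6 308.8  36. ]
pocket [460.1 287.8  36. ]
bottle [ 0.76569669 -0.07860924  0.        ] cap [ 0.75733567 -0.07128096  0.17      ] jar [0.77694356 0.11417626 0.085     ]
```

Run:
```python
from h import *
q=down(np.radians(90))
env.reach([.43,.33,.22],q); st(); snap('wrist','w3')
env.reach([.445,.26,.20],q); st(); snap('wrist','w4')
for f in('w3','w4'):
    d=load(f); print(proj(d,(.444,.298,.036)))
    u,v=map(int,proj(d,(.444,.298,.036)))
    crop(f,u-50,u+50,max(v-50,0),v+50,7,'c_'+f)
```

```text
t 3.83 p [0.4308 0.329  0.2202] F [0.  0.1 0.6] gap 1.005
t 4.28 p [0.4457 0.2586 0.2   ] F [-0.   0.1  0.1] gap 0.999
[290.93364438 193.91706055]
[367.94931185 182.80098663]
```

View pics/c_w3.png

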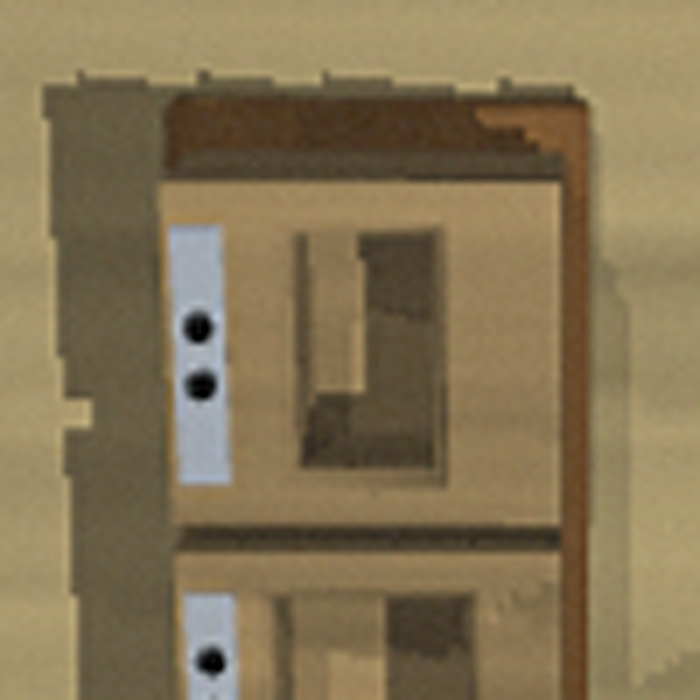

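View pics/c_w4.png

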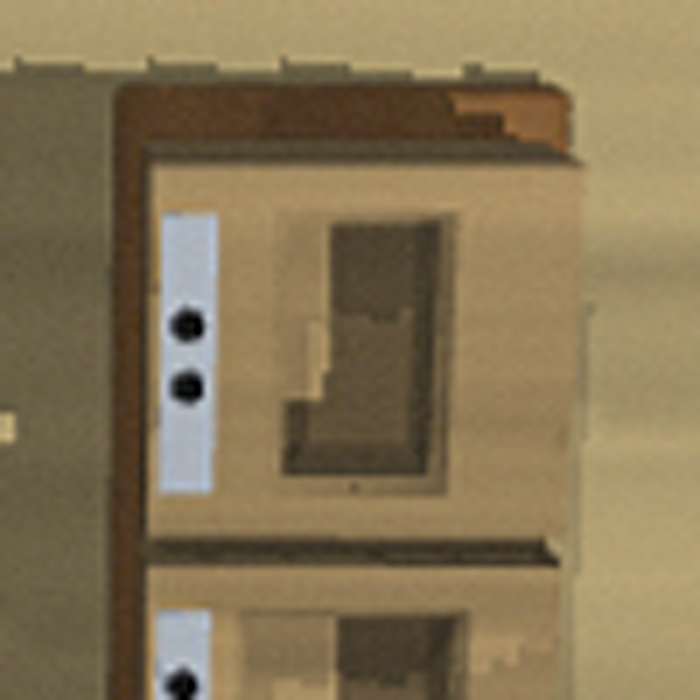

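Confirmed: the two-dot plate sits at w3 crop (200,357), on the empty outer holder at the low-x end.

Run:
```python
from h import *
a=load('w3');b=load('w4')
c=lambda p,x0,y0:((p[0]+.5)/7-.5+x0,(p[1]+.5)/7-.5+y0)
A=[(162,181),(562,181),(560,525),(174,525),(199,327),(201,386),(295,230),(442,230),(445,485),(300,483)]
B=[(150,163),(582,163),(565,541),(146,538),(188,325),(187,387),(277,214),(458,212),(445,492),(277,490)]
P=[]
for u,v in zip(A,B):
    u=c(u,240,143);v=c(v,317,132);x,r=tri([(a,u),(b,v)]);P.append(x)
    print(np.round(x*1e3,1),r,'onz',np.round(onz(a,u,.036)*1e3,1)[:2],np.round(onz(b,v,.036)*1e3,1)[:2])
P=np.array(P);print('ctr',P[:4].mean(0),'pocket',P[6:].mean(0))
e=P[3]-P[0]+P[2]-P[1];f=P[1]-P[0]+P[2]-P[3];print(np.degrees(np.arctan2(e[1],e[0])),np.degrees(np.arctan2(f[1],f[0])))
s=monitor.sense(); print(s['position'],s['ee_rot'])
```

```text
[420.  271.5  31.8] [[-0.0, -0.2], [0.0, 0.3]] onz [419.5 272.2] [419.2 271.3]
[419.9 325.6  32.7] [[-0.0, -0.2], [0.0, 0.2]] onz [419.6 325.7] [419.4 324.8]
[467.9 325.2  35.9] [[0.0, 0.2], [-0.0, -0.2]] onz [467.6 325.2] [468.1 325.2]
[468.3 271.2  33.4] [[-0.0, -0.1], [0.0, 0.1]] onz [467.6 271.7] [467.5 271.1]
[439.7 276.2  35.3] [[0.0, 0.1], [-0.0, -0.1]] onz [439.5 276.3] [439.6 276.2]
[447.7 276.2  35.7] [[-0.0, -0.1], [0.0, 0.1]] onz [447.7 276.3] [447.6 276.2]
[427.8 288.3  24.4] [[-0.1, -0.5], [0.1, 0.5]] onz [426.1 289.8] [425.6 287.1]
[425.6 309.5  37.4] [[-0.1, -0.4], [0.1, 0.4]] onz [426.2 309.5] [425.4 309.7]
[461.4 309.4  36.8] [[-0.0, -0.2], [0.0, 0.2]] onz [461.8 309.3] [461.5 309.5]
[463.1 288.5  29.7] [[-0.0, -0.3], [0.0, 0.3]] onz [461.5 289.3] [461.2 287.9]
ctr [0.44401221 0.29837567 0.03346156] pocket [0.44446306 0.29894279 0.03207125]
-0.37175441658458425 90.24075479524524
[0.44556047 0.25945516 0.20032916] [-0.49959032  0.50021478  0.49951096  0.50068303]
```

Run:
```python
from h import *
q=down(np.radians(77.3))
env.reach([.5700,.0228,.16],q)
print(env.movel([.5700,.0228,.043],velocity=.1,guard=8)); st()
env.close_gripper(40); st()
print(env.movel([.5700,.0228,.19],velocity=.12)); st()
snap('side','s1')
q2=down(np.radians(89.9))
env.reach([.4437,.2984,.15],q2); env.hold(.3); st(); snap('wrist','w5')
snap('side','s2'); snap('scene','sc2')
crop('w5',200,440,100,340,3.3,'c5')
crop('s2',320,440,270,400,5,'c6')
```

```text
False
t 6.7 p [0.5704 0.0228 0.0436] F [-0.3  0.3 -0.4] gap 0.999
t 7.33 p [0.5701 0.0228 0.0431] F [ 1.3 -0.6  1.9] gap 0.182
False
t 8.71 p [0.5697 0.0228 0.1892] F [-0.1  0.8 -2.4] gap 0.184
t 10.22 p [0.4441 0.2979 0.15  ] F [ 0.4  0.6 -3. ] gap 0.185
```

View pics/w5.png

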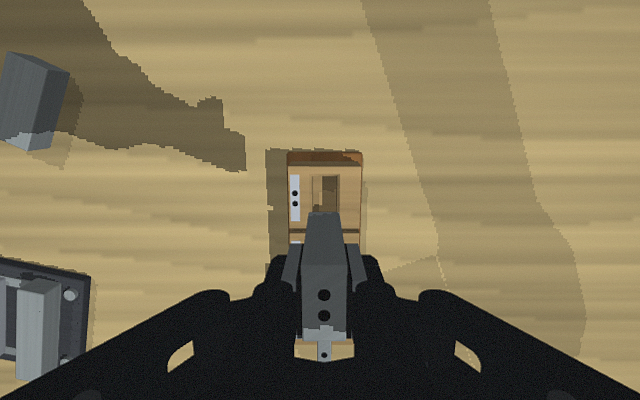

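View pics/c6.png

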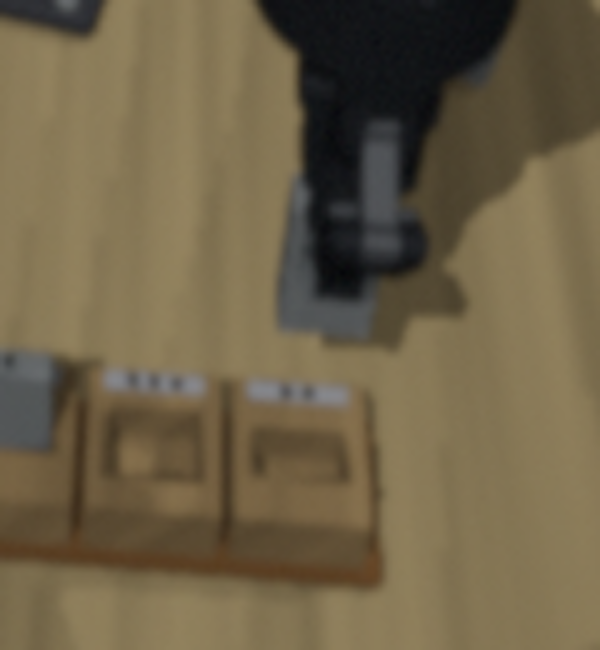

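Run:
```python
from h import *
env.movel([.4437,.2984,.080],velocity=.12); env.hold(.2); st(); snap('wrist','w6'); snap('side','s3')
crop('w6',260,390,150,370,3.6,'c7')
crop('s3',340,420,310,400,8,'c8')
```

```text
t 11.31 p [0.444  0.2986 0.0807] F [ 0.4  0.1 -2.2] gap 0.186
```

View pics/c7.png

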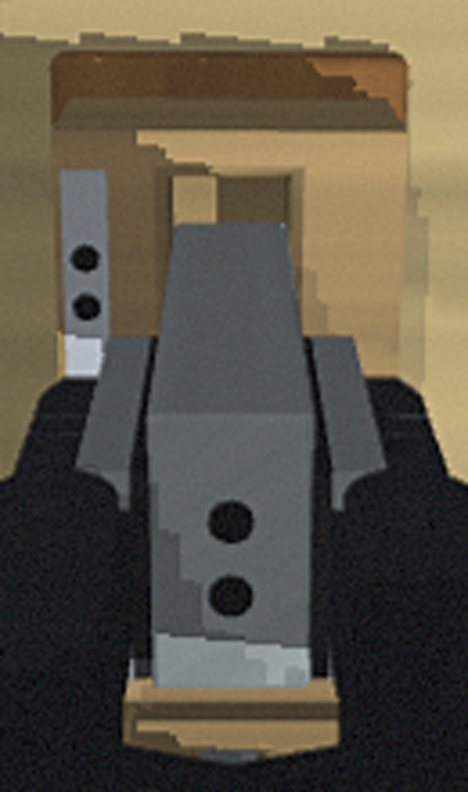

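View pics/c8.png

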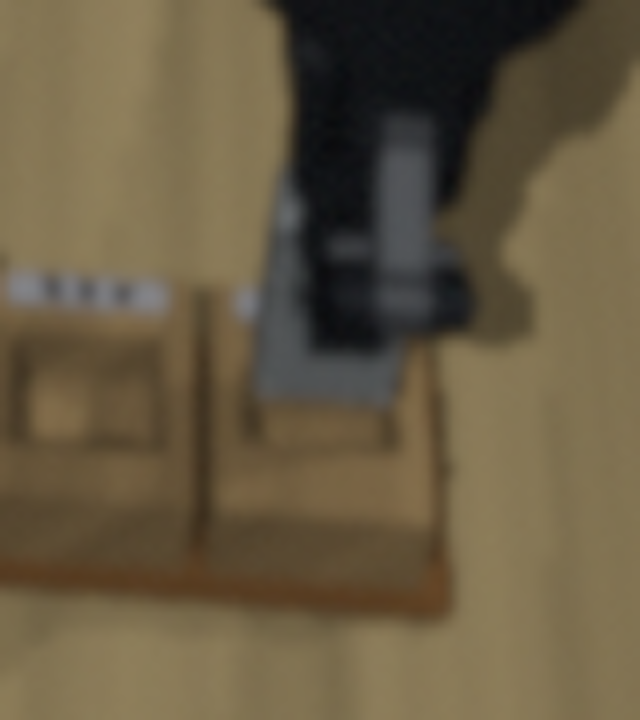

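Run:
```python
from h import *
d=load('w6');c=lambda x,y:((x+.5)/3.6-.5+260,(y+.5)/3.6-.5+150)
for n,p,z in [('bot',(177,224),.0495),('bot',(287,224),.0495),('topn',(147,413),.1145),('topn',(314,413),.1145),('topf',(155,688),.1145),('topf',(310,688),.1145),('slotTL',(158,170),.036),('slotTR',(301,168),.036),('dot',(86,258),.036),('dot',(87,306),.036),('holderTR',(406,128),.036)]:
    print(n,np.round(onz(d,c(*p),z)*1e3,1))
```

```text
bot [430.2 291.2  49.5]
bot [430.2 306.8  49.5]
topn [429.3 291.  114.5]
topn [429.3 306.5 114.5]
topf [458.7 291.3 114.5]
topf [458.8 306.6 114.5]
slotTL [425.6 287.8  36. ]
slotTR [425.3 309.5  36. ]
dot [439.6 276.4  36. ]
dot [447.5 276.4  36. ]
holderTR [419.2 325.2  36. ]
```

Run:
```python
from h import *
env.movel([.4427,.2981,.080],velocity=.05)
print(env.movel([.4427,.2981,.0435],velocity=.04,guard=10)); s=st()
```

```text
True
t 12.48 p [0.4425 0.298  0.0451] F [-0.8 -1.1  5. ] gap 0.183
```

Run:
```python
from h import *
env.release(); st()
env.movel([.4427,.2981,.16],velocity=.15)
env.reach([.43,.33,.22],down(np.radians(90))); st(); snap('wrist','w7'); snap('side','s4')
d=load('w7'); u,v=map(int,proj(d,(.444,.298,.06)));print(u,v);crop('w7',u-60,u+60,max(v-60,0),v+60,5,'c9')
crop('s4',280,420,310,400,5,'c10')
```

```text
t 13.17 p [0.4418 0.2977 0.0444] F [-0.1  0.2 -0.2] gap 1.0
t 14.47 p [0.4297 0.3303 0.2197] F [-0.6  0.4 -0.8] gap 0.998
286 201
```

View pics/c9.png

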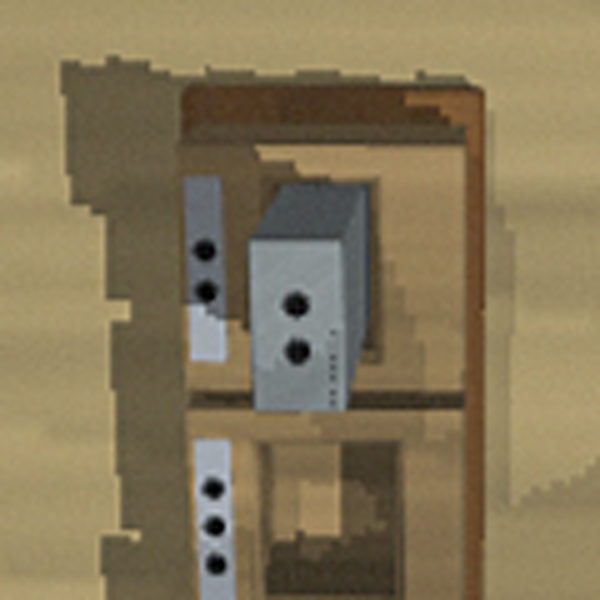

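View pics/c10.png

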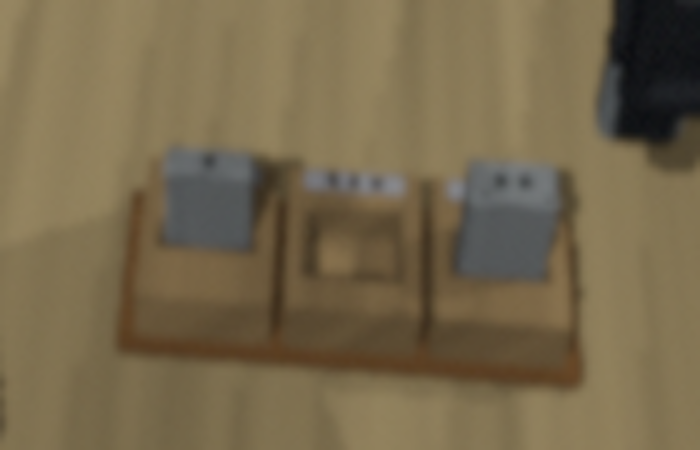

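Seated by the look of it: the block's top is flush with the thin block's at side crop (510,180). I'll check its top in numbers and locate the wheel.

Run:
```python
from h import *
d=load('w7');c=lambda x,y:((x+.5)/5-.5+226,(y+.5)/5-.5+141)
P=[onz(d,c(*p),.079) for p in [(250,240),(341,240),(346,410),(256,410)]];print(np.round(np.array(P)*1e3,1),np.mean(P,0))
q=down(np.radians(77))
print(np.round(monitor.sense()['joints'],2))
env.reach([.49,-.10,.30],q); st(); snap('wrist','w8')
env.reach([.49,-.17,.28],q); st(); snap('wrist','w9')
```

```text
[[428.1 291.   79. ]
 [428.1 305.9  79. ]
 [457.4 306.2  79. ]
 [457.4 291.   79. ]] [0.44275558 0.29852838 0.079     ]
[ 0.44  0.36  1.47 -0.    1.32 -1.13]
t 16.19 p [ 0.4901 -0.0993  0.2998] F [ 0.1  0.4 -0.1] gap 1.0
t 16.63 p [ 0.49   -0.1701  0.2795] F [0.9 0.  0.3] gap 0.998
```

View pics/w8.png

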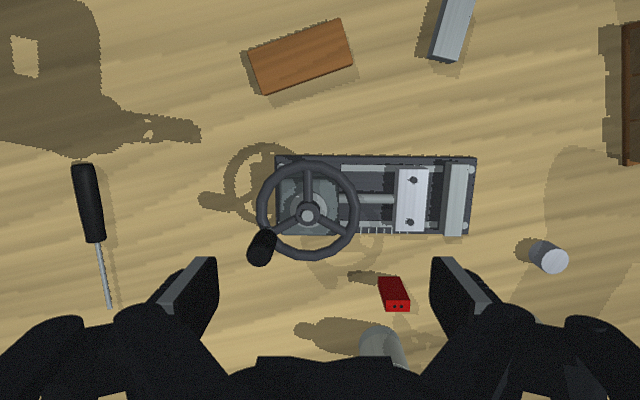

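View pics/w9.png

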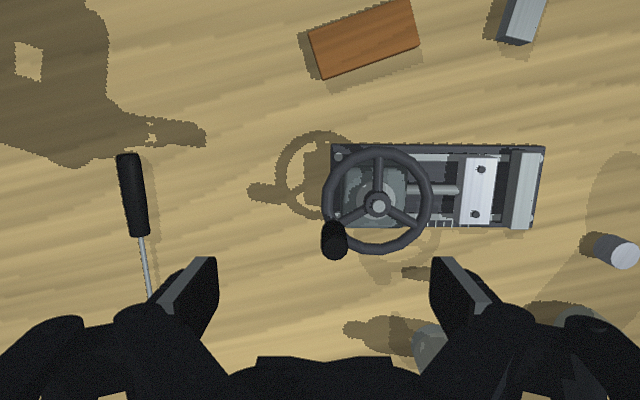

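Run:
```python
from h import *
crop('w8',240,370,145,275,5,'c11');crop('w9',310,440,135,265,5,'c12')
im=np.hstack([cv2.imread('pics/c11.png'),cv2.imread('pics/c12.png')]);cv2.imwrite('pics/c13.png',cv2.resize(im,(800,400)))
```

```text
(no output)
```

View pics/c11.png

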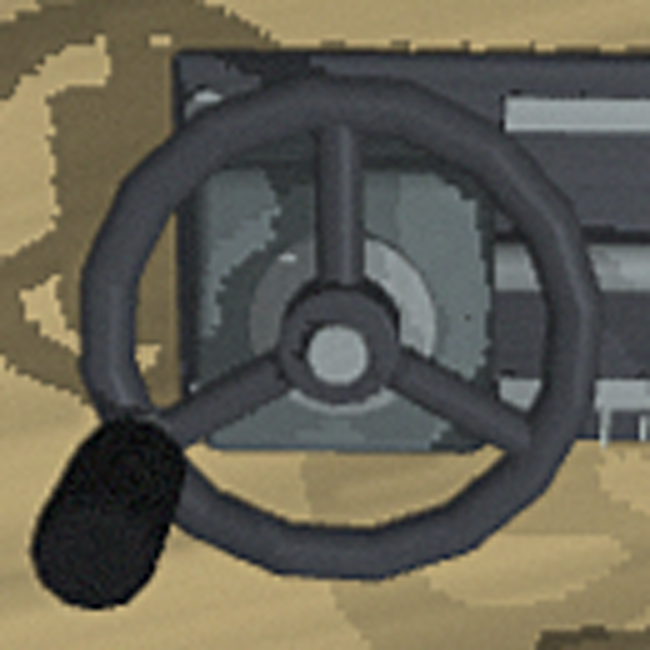

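View pics/c12.png

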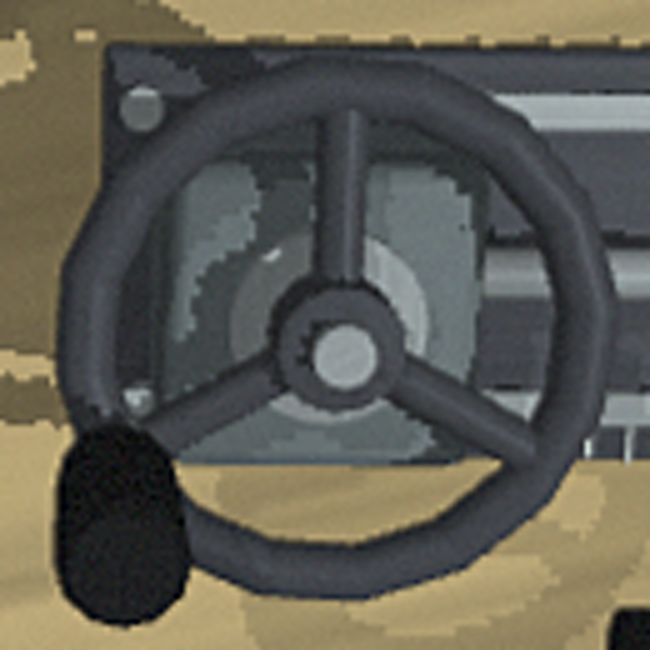

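Run:
```python
from h import *
a=load('w8');b=load('w9')
c=lambda p,x0,y0:((p[0]+.5)/5-.5+x0,(p[1]+.5)/5-.5+y0)
R={}
for n,u,v,z in [('rim',(340,327),(335,328),.086),('hubcap',(336,354),(346,356),.1),('htop',(97,546),(123,563),.146)]:
    u=c(u,240,145);v=c(v,310,135);x,r=tri([(a,u),(b,v)]);R[n]=x
    print(n,np.round(x*1e3,1),r,np.round(onz(a,u,z)*1e3,1),np.round(onz(b,v,z)*1e3,1))
y=np.array([.230,.973]);print('axis from stop',np.array([.563,.0368])-.165*y)
for ax in (R['rim'][:2],R['hubcap'][:2]):
    v=R['htop'][:2]-ax;print(np.linalg.norm(v),np.degrees(np.arctan2(v[1],v[0]))+13.3)
# plate edges / unit yaw : stop centre line
```

```text
rim [ 522.9 -123.7   85.8] [[-0.0, -0.1], [0.0, 0.1]] [ 522.9 -123.7   86. ] [ 522.7 -123.7   86. ]
hubcap [ 524.2 -124.2  101.1] [[0.0, 0.0], [-0.0, -0.0]] [ 524.5 -124.3  100. ] [ 524.6 -124.   100. ]
htop [ 540.4 -172.   137.9] [[0.0, 0.4], [-0.0, -0.5]] [ 537.  -169.6  146. ] [ 537.6 -171.6  146. ]
axis from stop [ 0.52505  -0.123745]
0.05141439328461703 -56.74287982356195
0.050559766435006294 -57.9863237394614
```

```bash
cat >> h.py <<'E'
C=np.array([.5240,-.1239]);RAD=.050;ZT=.106;Q=down(np.radians(77))
def hp(deg): # world angle in deg
    a=np.radians(deg);return [C[0]+RAD*np.cos(a),C[1]+RAD*np.sin(a),ZT]
E
python3 - <<'E'
from h import *
p=hp(-72);print(p)
env.reach([p[0],p[1],.22],Q)
print(env.movel(p,velocity=.1,guard=8));st()
snap('wrist','w10');snap('scene','sc3')
crop('sc3',230,350,140,230,6,'c14')
E
```

```text
[np.float64(0.5394508497187473), np.float64(-0.17145282581475768), 0.106]
False
t 18.38 p [ 0.5397 -0.1716  0.1066] F [ 0.  -1.2 -0. ] gap 1.002
```

View pics/w10.png

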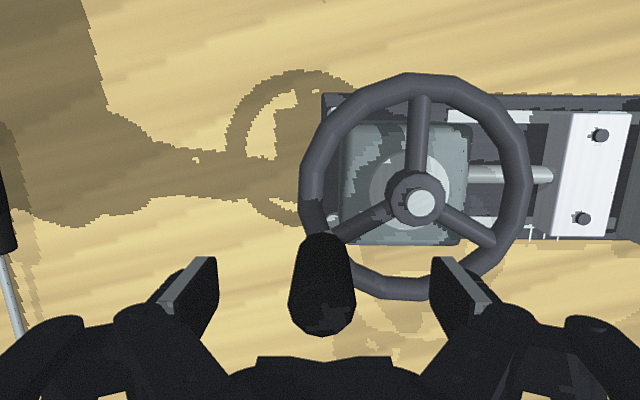

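View pics/c14.png

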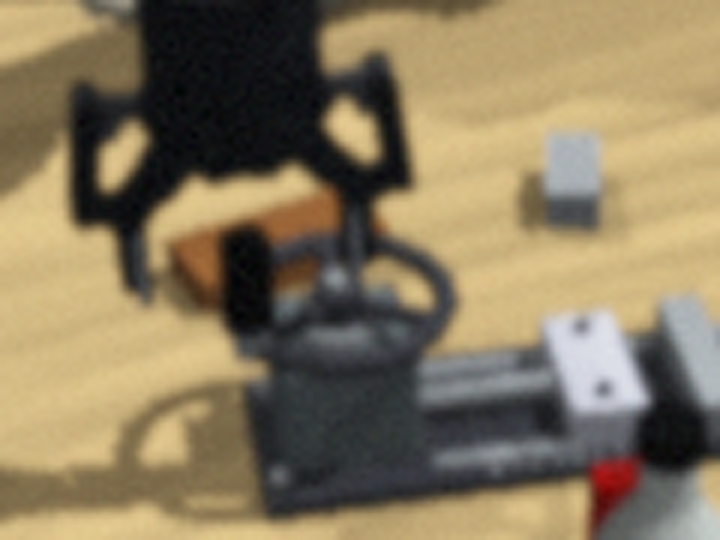

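The handle stands midway between the open pads (w10 (322,285) between 210 and 440), so I'll close on it and crank clockwise a little first to check the forces.

Run:
```python
from h import *
env.close_gripper(40);st()
for a in (-87,-102,-117,-132):
    env.movel(hp(a),velocity=.06); st()
```

```text
t 19.07 p [ 0.5397 -0.1719  0.1063] F [ 1.9 -3.4  0.9] gap 0.268
t 19.44 p [ 0.5265 -0.1743  0.1063] F [-1.3 -5.2  3.6] gap 0.268
t 19.81 p [ 0.5135 -0.173   0.1062] F [-2.6 -5.3  4.4] gap 0.268
t 20.18 p [ 0.5011 -0.1684  0.1062] F [-4.2 -3.   5.4] gap 0.269
t 20.54 p [ 0.4903 -0.1607  0.1062] F [-4.8 -1.5  6.8] gap 0.265
```

Run:
```python
from h import *
for i,a in enumerate(range(-147,-358,-15)):
    env.movel(hp(a),velocity=.06)
    if i%3==0: print(a); st()
print(a); st(); snap('wrist','w11')
```

```text
-147
t 20.91 p [ 0.4819 -0.1504  0.1062] F [-3.8 -0.8  7.7] gap 0.264
-192
t 22.01 p [ 0.4756 -0.1134  0.1062] F [3.5 1.3 4.5] gap 0.269
-237
t 23.11 p [ 0.497  -0.0825  0.1062] F [ 2.4 -1.8  6.7] gap 0.271
-282
t 24.21 p [ 0.5344 -0.0753  0.1062] F [2.2 1.2 8.3] gap 0.269
-327
t 25.31 p [ 0.5663 -0.0971  0.1063] F [4.6 1.2 6.8] gap 0.27
-357
t 26.04 p [ 0.5744 -0.1222  0.1063] F [ 6.1 -0.2  4.4] gap 0.264
```

View pics/w11.png

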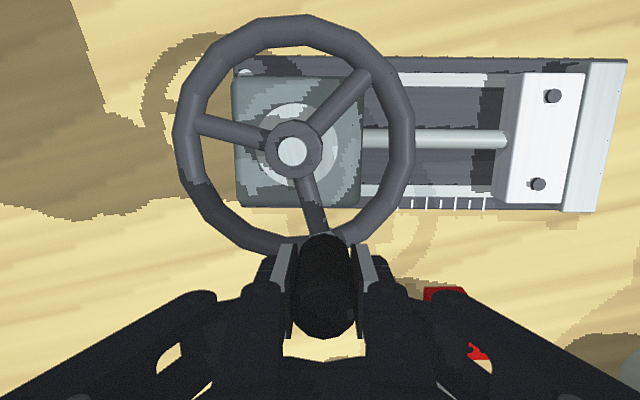

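Run:
```python
from h import *
for a in np.arange(-360,-386,-3):
    g=env.movel(hp(a),velocity=.03,guard=14); s=monitor.sense()
    t=np.radians(a);tn=np.array([np.sin(t),-np.cos(t)])
    p=np.array(s['position'][:2])-C
    ft=np.array(s['contact_force'][:2])@tn
    print(a,g,'act',np.round(np.degrees(np.arctan2(p[1],p[0])),1),'Ft',round(ft,1),np.round(s['contact_force'],1))
    if g or ft<-15: break
env.hold(.2); st(); snap('wrist','w12')
```

```text
-360 False act -0.7 Ft 1.4 [ 5.8 -1.4  3.9]
-363 False act -3.6 Ft 0.8 [ 5.8 -1.1  4.6]
-366 False act -6.7 Ft 0.2 [ 5.9 -0.8  4.7]
-369 False act -9.7 Ft -0.4 [ 5.7 -0.5  5.1]
-372 False act -12.7 Ft 0.4 [ 4.5 -1.4  4.9]
-375 False act -14.1 Ft -7.2 [8.7 5.2 5.2]
-378 False act -14.4 Ft -20.0 [12.  17.2  6. ]
t 28.04 p [ 0.5729 -0.1364  0.1063] F [12.  16.2  4.8] gap 0.272
```

View pics/w12.png

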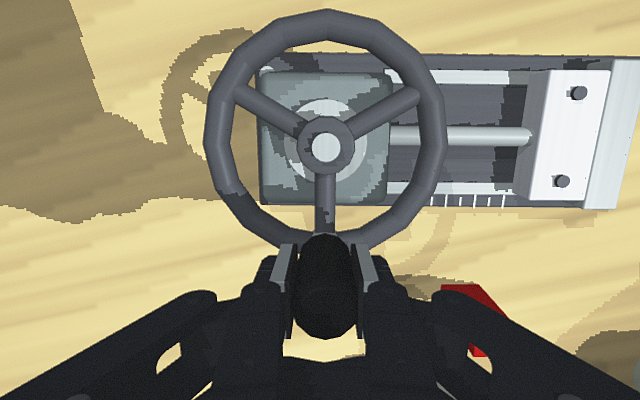

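The hard stop is felt at world −13.5 to −14° (the unit's local 0 was measured at −13.3°). The picture shows the carriage face meeting the stop at (600,140). Now two turns back.

Run:
```python
from h import *
end=-373.6+720
A=np.linspace(-373.6,end,49)[1:]
for i,a in enumerate(A):
    env.movel(hp(a),velocity=.06)
    if i%6==5: print(round(a)); st()
env.hold(.5); s=st(); p=np.array(s['position'][:2])-C; print(np.degrees(np.arctan2(p[1],p[0])))
snap('wrist','w13');snap('side','s5');snap('scene','sc5')
crop('s5',200,440,140,400,2.3,'c15')
```

```text
-284
t 30.36 p [ 0.5349 -0.0754  0.1062] F [-1.9  1.   8.4] gap 0.264
-194
t 32.56 p [ 0.4757 -0.1129  0.1062] F [ 4.2 -1.6  4.8] gap 0.269
-104
t 34.76 p [ 0.5122 -0.1728  0.1062] F [ 1.6 -2.   7.8] gap 0.268
-14
t 36.96 p [ 0.5731 -0.1355  0.1062] F [ 5.7 -0.7  5.7] gap 0.268
76
t 39.16 p [ 0.5349 -0.0754  0.1062] F [-2.8 -0.4  9.2] gap 0.271
166
t 41.36 p [ 0.4757 -0.1129  0.1062] F [ 4.5 -2.1  4.4] gap 0.269
256
t 43.56 p [ 0.5122 -0.1728  0.1062] F [ 1.8 -1.1  6.8] gap 0.271
346
t 45.76 p [ 0.5731 -0.1355  0.1063] F [ 6.6 -0.2  4.8] gap 0.268
t 46.26 p [ 0.5731 -0.1357  0.1062] F [6.3 0.2 5.2] gap 0.268
-13.546489370744482
```

View pics/w13.png

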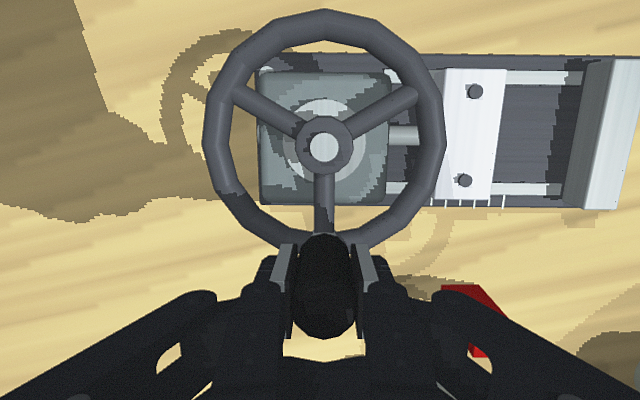

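View pics/c15.png

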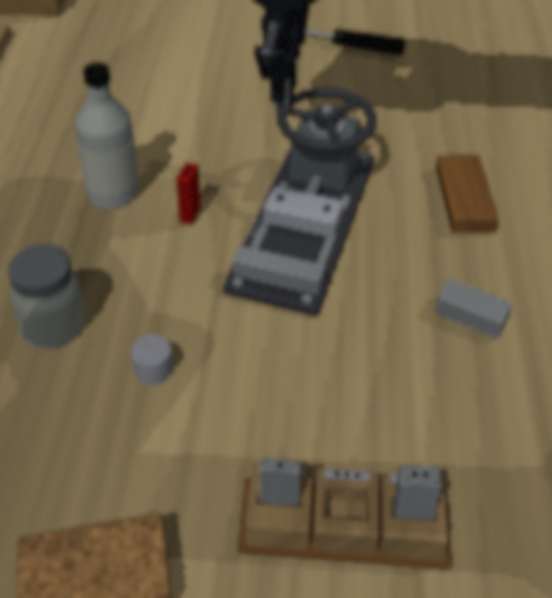

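The picture shows the carriage backed off, its face edge at about (505,69)–(492,205), and the handle still in the pads. I'll check the gap in numbers before handing in.

Run:
```python
from h import *
d=load('w13');y=np.array([.230,.973])
f=lambda u,v:onz(d,(u,v),.034)[:2]@y
m=(f(505,69)+f(492,205))/2; print('gap mm',(np.array([.563,.0368])@y-m)*1e3)
st(); job.hand_in()
```

```text
gap mm 60.49315668194209
t 46.41 p [ 0.5731 -0.1357  0.1063] F [5.9 0.1 5.5] gap 0.27
the job is handed in; nothing more can be done
```

The job is done and handed in at about 46 s of the 72 s allowed; `job.hand_in()` gives no verdict.

- **Block:** I moved the grey two-dot block from the bench stop's gap to the two-dot slot and released it. Contact with the slot floor came at the expected height. The last measurement put the block about 1 mm off the slot centre (limit 5 mm). Its top looked level with the thin block beside it in the picture, but I did not measure that.
- **Wheel closed:** I wound the handwheel clockwise to a firm stop of about 20 N at the handle. That stop was within about 1° of the closed angle I measured from the images.
- **Backed off:** I turned it back exactly 720°. The camera then measured a gap of 60.5 mm, against 60 mm wanted.
- **Finish:** The gripper still holds the handle at a 40 N setting, and the arm was standing still.
- **Bystanders:** None looked moved in the last side view. I judged that by eye and did not measure their positions.

No check failed. Single-corner height measurements on the slot holder and jaws scattered by 2 to 5 mm from the stated heights, and by up to about 12 mm at the blurred pocket edge. The handle top measured about 8 mm low. For the final positions I therefore mostly used the stated heights.

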